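# Set the driver clutch and hold the wheel carousel at its third click

## Robot

A 6-joint arm with a two-finger parallel gripper is mounted at the origin on the work surface. World frame = base frame: x ahead of the robot, y to its left, z up, the work surface at z = 0. Lengths are in mm, angles in rad, forces in N, time in s.
With the tool pointing down it reaches from about 400 to 925 mm from the base axis. Payload 12.5 kg.
Tool frame: the origin (TCP) lies at the very end of the fingers, on their centre line; the grasp point (between the pads) lies 19 mm behind it; z points along the fingers, y is the line along which they close (so a half turn about z gives the same grasp; the last joint's range is limited). The gripper opens to 95 mm and grips with 3 to 60 N. Pads are 20 mm wide; open, the fingers measure 119 mm over their backs; the gripper's body (75 mm by 180 mm) begins 59 mm behind the grasp point.
Start: joints at [1.145, 0.491, 1.559, -0, 1.092, -0.106], TCP at [196.469, 593.335, 214.661] pointing down, gripper open.
Joint ranges: [-3.1, 3.1], [-0.84, 2.19], [0.05, 2.79], [-1.13, 4.28], [0.06, 2.93], [-2.69, 2.69]. Speed limits (rad/s): [2.22, 2.22, 2.79, 3.14, 3.14, 3.14].

## Interface

Orientations are given as [roll, pitch, yaw] about the fixed x, y, z axes, in that order (R = Rz(yaw) Ry(pitch) Rx(roll)).
In Python, from cell import state, imaging, env, spot_in, mark_of gives the robot as it stands. The module is installed in compiled form; this text tells all that it offers.
- The arm moves only by the tool step_arm, never from a script. Its argument "increments" is a list of rows, each an object with "slide": the shift along the tool's x, y, z in m, a list of three; "roll": the turn about the tool's z in rad. A call has 1 to 5 rows; each row is the pose to reach, as a shift and turn from the pose commanded when the call began, along the tool's axes at that moment; what a row does not reach only later rows make up. A row lasts 1/8 s, in which the tool goes at most 62.5 mm and 10.7 degrees, less where a joint would pass 70% of its speed; a pose out of reach is approached as far as the arm can. A call with a gripper value outside its range is refused whole. "fingers" is the opening, from 0 (shut) to 1 (fully open), set as the call begins (left out, the last holds). The fingers move at their own pace and stop on an object; the grip force is fixed at half the most. Time passes only in rows, so rows that repeat a pose let the fingers close. It gives the time, the measured TCP pose, the force, the opening and the grip force at its end, in the units of the state.
- state(): the state, without advancing time (a new reading comes with each control period).
- imaging.read_camera(name): name is "side" or "top" or "wrist"; returns a dict with "color" (480x640x3 uint8, red, green, blue), "z_map" (480x640 float32, mm along the optical axis (not along the pixel's ray), 0 where there is no reading), "intrinsics" (3x3 intrinsics, pixels), "camera_from_world" (4x4, takes a point from world to camera coordinates). Camera axes: x right, y up, looking along -z (the intrinsics and any distortion apply to the point x, -y, -z); pixel columns grow to the right and rows downward; lengths in mm; the calibration is good to about 2 mm. A picture is of the moment at which its call begins.
- env.job_done(): hands the job in; it is judged then, once.
Trained networks look in the newest picture that a camera, given by its name, has taken for a name from the list of things; names that differ only in an ending like _2 or _b are one class to them, and where a whole thing is asked for, a point or a joint stands for the part that bears it (a point fixed in the world has none). Each returns a list of dicts, best first, with "confidence" (0 to 1); they miss things now and then, are a little off and sometimes report something else, mostly with a low value. They report only what shows in the picture. A call takes as long as a camera call. They do not tell look-alikes from the thing itself.
- spot_in(camera, target): "bbox" ([left, top, right, bottom] in pixels, round what is visible of it).
- mark_of(camera, target): "uv" ([column, row] in pixels: a listed point, or the origin of a listed thing).
The state is a dict: "t": time; "joints": joint angles; "qvel": joint speeds; "tau": joint torques, N m; "eef_pos": TCP position; "tcp_rot": TCP orientation; "ft_force": force on the tool from outside, world axes, zero at the start; "moment": the same for the moment, N m; "opening": opening from 0.0 (shut) to 1.0 (fully open); "grip_force": force on a finger pad.
Only numpy, scipy, OpenCV 4.12 (cv2) and the standard library are available. Lean on these libraries where they do the work, as an engineer would, in place of code of your own. Each camera call takes 0.05 s, during which the arm holds its last target. There are 200 camera calls.

## Task

Get ready to screw up the third mini-car wheel: turn the clutch collar of the standing electric screwdriver clockwise to setting 5 (the orange mark at the red pointer) and let go of it. Then grip the orange knob of the wheel carousel, turn it clockwise from home to the third click without running on to the fourth, and hold it there: it springs back when let go, so finish still gripping the knob at the third click, with the collar still on 5. Leave the other things on the table where they are.

Things in the scene. Friction and masses are not known exactly. Their poses are not given: they have to be found in the camera images.
- driver: electric screwdriver standing nose up, fixed in an aluminium block (120 x 90 mm, 35 mm high). Origin: centre of the block's underside, on the table; the screwdriver's axis is vertical through it. A steel nose and bit stick up through the collar: 20 mm across to 162 mm above the table, 7 mm across to 180 mm.
- driver_pointer (a point): top of the fixed red pointer, on the driver's +x side, 42 mm from the axis, 122 mm above the table. Pointer 9 mm long radially, 5 mm wide. The collar mark that stands here is the setting.
- collar_grip (a point): on the collar's axis, 145 mm above the table: the height to grip. The clutch collar is a black round sleeve 42 mm across, 123 to 161 mm above the table, on a flat black flange 70 mm across (117 to 123 mm) that carries eight marks. This point's axes turn with the collar. A firm grip (about 50 N) turns it without slipping.
- collar (a joint): clutch collar angle, rad, growing clockwise from above: setting 1 is 0, each click 0.349 (20 deg) more, setting 5 is 1.396, stops just past 1 and 8. Clicks into the nearest setting and stays; a click takes about 0.1 N m. Starts between 1 and 3. Setting n: the n-th flange mark is at the red pointer; mark 5 is wide and orange, the others thin and white, mark 1 most clockwise.
- carousel: wheel carousel fixed to the table: grey round base 150 mm across, 12 mm high, red pointer on its +x side. Origin: centre of the base's underside; the knob's axis is vertical through it. On the base turns an aluminium disc 132 mm across (top 20 mm above the table) with five small wheels 19 mm across, tops 32 mm above the table, 53 mm from the axis; it turns with the knob.
- knob_grip (a point): on the index knob's axis, 55 mm above the table: the height to grip. The grip is an upright orange bar 44 mm long along this point's x axis (white line at its +x end), 14 mm thick along y, from 34 to 66 mm above the table, on a stem 26 mm across. The axes turn with the knob; at home they are those of the carousel. Grip firmly (about 70 N).
- index_knob (a joint): index knob angle, rad, growing clockwise from above. 0 is home, on its end stop, an empty place at the red pointer; clicks one to five lie every 0.419 (24 deg), each bringing the next wheel to the pointer: the third is 1.257. A return spring (0.10 N m at home, 0.13 at the third click) turns it back home if let go; clicks are felt as a torque ripple of about 0.05 N m.
- drink_can: closed red drink can, 66 mm across, 115 mm tall; loose, stands on the table, a bystander. Origin at the centre of its underside.
- thermos: closed steel vacuum flask, 72 mm across, 250 mm tall; loose, stands on the table, a bystander. Origin at the centre of its underside.
- thermos_cup: small open steel cup, 66 mm across, 55 mm tall; loose, stands on the table, a bystander. Origin at the centre of its underside.
- white_cup: open white cup, 70 mm across, 85 mm tall; loose, stands on the table, a bystander. Origin at the centre of its underside.
- mini_car: tiny car chassis on four wheels, about 95 x 50 mm, 28 mm tall; loose, stands on the table, a bystander. Origin at the centre of its underside.
- transmitter: grey and black hand transmitter lying flat, about 185 x 60 mm, 60 mm tall with its steering wheel; loose, stands on the table, a bystander. Origin at the centre of its underside.
- car_shell: orange toy-car body with a black rear wing, 95 x 45 mm, 23 mm tall; loose, stands on the table, a bystander. Origin at the centre of its underside.
- marker: white marker pen with red cap, lying, 135 mm long, 13 mm thick; loose, stands on the table, a bystander. Origin at the centre of its underside.
Mind the look-alikes: they are no part of the job. Leave any brown or purple look-alike of the carousel alone.

How it is judged (in metres and radians):
On the way, in this order (a step that is already met when the one before it is completed fails the run):
1. the clutch collar is on setting 5 and let go, with the index knob still at home (value of joint collar between 1.296 and 1.496 rad and contact force between the fingers and collar below 0.3 N and value of joint index_knob below 0.15 rad), for 0.3 s.
2. the index knob is gripped at the third click (value of joint index_knob between 1.1267 and 1.3867 rad and contact force between the fingers and index_knob above 2 N and horizontal distance between the grasp point and knob_grip below 0.015 m and distance between the grasp point and knob_grip below 0.03 m), for 0.3 s.
At the end, for the whole second after the job is handed in: The fingers hold the index knob by its bar (more than 2 N, the bar between the fingers: grasp point within 15 mm of the axis and 30 mm of the grip point) at rest at the third click, 1.257 within 0.13 rad; the clutch collar is on setting 5, 1.396 within 0.10 rad, and not touched (all of step 2 and value of joint collar between 1.296 and 1.496 rad and velocity of joint index_knob between -0.15 and 0.15 rad/s and contact force between each of the arm, the fingers and collar below 0.3 N); the arm keeps its last pose, push and grip.
It fails at once if the index knob runs on towards the fourth click (more than half a click past the third) (value of joint index_knob above 1.46615 rad).
It fails at once if one of the bystanders is pushed more than 30 mm or tipped over (distance of any of drink_can, thermos, thermos_cup, white_cup, mini_car, transmitter, car_shell, marker from where it was at the start of the episode above 0.03 m or angle between any of drink_can, thermos, thermos_cup, white_cup, mini_car, transmitter, car_shell, marker's own z axis and vertical above 0.5 rad).
It also fails if it takes over 64 s, if anything falls off the work surface, if the arm or the gripper's body presses on something with over 40 N, if the wrist force passes 120 N, or if a joint passes its speed limit or range.

## Working session

There is one attempt and no reset: what is moved stays moved. The work goes in short steps, Python scripts to look and compute and a tool call to move; the robot and the scene stay as the last step left them, time stands still between calls to the robot, and variables do not carry over. Pictures are saved under pics/ and viewed, at most 10 in all, crops included, and the job is handed in when it is done.

Besides the shell and the picture viewer there is one more tool, called after ">>>" as name(argument=value, ...) on one line, values as JSON. step_arm: Moves the arm, as the interface text tells. Its arguments: {"type":"object","properties":{"increments":{"type":"array"},"fingers":{"type":"number"}},"required":["increments"]}

```bash
mkdir -p pics; cat > h.py <<'E'
import numpy as np, cv2
from cell import state, imaging, env, spot_in, mark_of
def cam(n):
    d=imaging.read_camera(n); d['K']=np.array(d['intrinsics']); d['T']=np.array(d['camera_from_world']); return d
def ray(d,uv):
    x=np.linalg.inv(d['K'])@[uv[0],uv[1],1]; v=np.array([x[0],-x[1],-1.]); R=d['T'][:3,:3]; t=d['T'][:3,3]
    return -R.T@t, R.T@v
def at_z(d,uv,z):
    o,v=ray(d,uv); return o+v*(z-o[2])/v[2]
def at_depth(d,uv):
    o,v=ray(d,uv); return o+v*d['z_map'][int(uv[1]),int(uv[0])]
def proj(d,p):
    c=d['T'][:3,:3]@np.array(p,float)+d['T'][:3,3]; q=d['K']@[c[0],-c[1],-c[2]]; return q[:2]/q[2]
E
python3 - <<'E'
from h import *
np.set_printoptions(precision=1,suppress=True)
s=state();print(s)
ims=[]
Z={'driver':0,'driver_pointer':122,'collar_grip':145,'carousel':0,'knob_grip':55,'drink_can':0,'thermos':0,'thermos_cup':0,'white_cup':0}
for n in ['top','side']:
    d=cam(n); cv2.imwrite(f'pics/{n}0.png',d['color'][...,::-1]); print(n,d['T'],d['K'])
    for k,z in Z.items():
        for r in mark_of(n,k)[:3]: print(n,k,round(r['confidence'],2),np.array(r['uv']),at_z(d,r['uv'],z))
E
```

```text
{'t': 0.0, 'joints': array([ 1.1,  0.5,  1.6,  0. ,  1.1, -0.1]), 'qvel': array([ 0., -0., -0., -0., -0., -0.]), 'tau': array([ -0. , -61.3, -25.8,   0.1,   0. ,  -0. ]), 'eef_pos': array([196.4, 593.1, 214.1]), 'tcp_rot': array([-3.1, -0. ,  2.8]), 'ft_force': array([ 0. , -0.1, -0.4]), 'moment': array([ 0., -0.,  0.]), 'grip_force': 0.0, 'opening': 0.9986068914771361}
top [[    0.     -1.      0.    -27. ]
 [    1.      0.      0.2  -516.7]
 [   -0.2     0.      1.  -1725.2]
 [    0.      0.      0.      1. ]] [[583.9   0.  308.8]
 [  0.  583.9 248. ]
 [  0.    0.    1. ]]
top driver 0.75 [246.5 269.7] [454.7 173.    0. ]
top driver_pointer 0.73 [235.9 247.4] [501.  194.5 122. ]
top collar_grip 0.46 [376.5 184. ] [ 694.  -213.3  145. ]
top carousel 0.96 [215. 348.] [214.1 259.4   0. ]
top carousel 0.73 [392.  340.5] [ 245.  -276.3    0. ]
top carousel 0.59 [375.9 265.7] [ 474.4 -228.7    0. ]
top knob_grip 0.7 [373.  266.4] [ 463.1 -212.9   55. ]
top knob_grip 0.65 [211.5 350.3] [206.3 261.4  55. ]
top knob_grip 0.56 [394.8 345. ] [ 230.1 -275.9   55. ]
top drink_can 0.8 [300.7 179
[... 783 characters left out ...]
 0.94 [235.3 388.6] [ 244.  -278.7    0. ]
side carousel 0.72 [338.5 336. ] [ 475.1 -208.8   -0. ]
side carousel 0.57 [186.1 230.8] [216.4 260.3   0. ]
side knob_grip 0.78 [231.7 368.6] [ 242.9 -276.1   55. ]
side knob_grip 0.73 [340.9 317.2] [ 479.3 -210.3   55. ]
side knob_grip 0.55 [182.2 217.4] [212.3 243.   55. ]
side drink_can 0.6 [419.3 252.8] [751.6  -5.5   0. ]
side thermos 0.66 [294.1 172.9] [556.4 452.7   0. ]
side thermos 0.56 [309.9 445. ] [ 345.9 -439.3    0. ]
side thermos 0.47 [340.5 318.8] [ 495.1 -162.3    0. ]
side thermos_cup 0.83 [379.  195.3] [751.4 263.9   0. ]
side thermos_cup 0.31 [286.1 189.9] [510.8 370.1   0. ]
side white_cup 0.61 [225.7 191.8] [345.7 412.6   0. ]
```

View pics/top0.png

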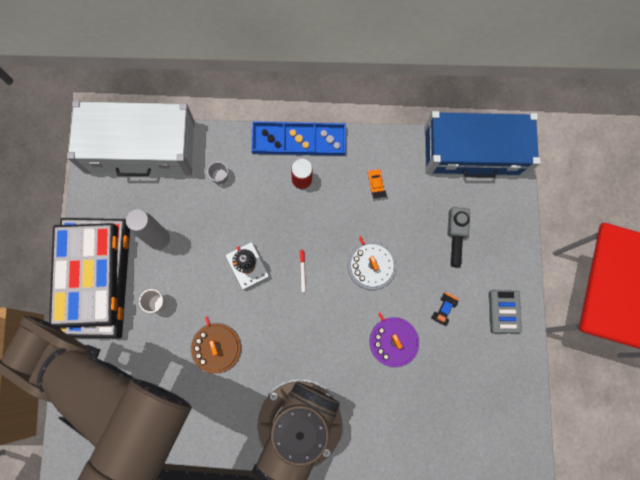

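View pics/side0.png

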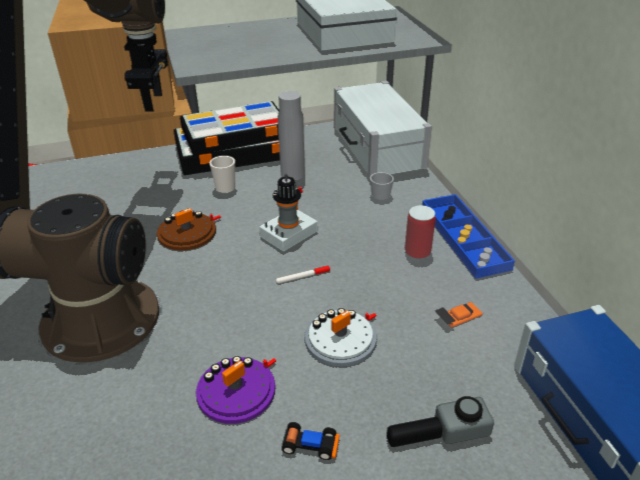

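The top view shows the true white carousel at (372,266), the driver at (246,265), and the brown and purple look-alikes at (215,348) and (394,342). The side view agrees: driver at (287,210), white carousel at (341,335). I'll move over the driver next for a wrist view.

```bash
cat >> h.py <<'E'
from scipy.spatial.transform import Rotation as Rn
def delta(p,yaw=None):
    s=state(); R=Rn.from_euler('xyz',s['tcp_rot']).as_matrix()
    print('slide m',np.round(R.T@(np.array(p)-s['eef_pos'])/1000,4),'rot',np.round(s['tcp_rot'],4),'roll +',None if yaw is None else round((s['tcp_rot'][2]-yaw+np.pi)%(2*np.pi)-np.pi,4))
E
python3 -c "
from h import *
delta([440,175,330],1.94)
d=cam('wrist');s=state();print(np.linalg.inv(d['T']),s['eef_pos'],d['K'])"
```

```text
slide m [-0.3627 -0.3205 -0.1154] rot [3.1415 0.     2.8218] roll + 0.8818
[[ 3.14242844e-01 -9.14969781e-01 -2.53143703e-01  1.24486518e+02]
 [ 9.49342618e-01  3.02816918e-01  8.39673085e-02  6.16499788e+02]
 [-1.71354059e-04 -2.66706231e-01  9.63777857e-01  3.86196558e+02]
 [ 0.00000000e+00  0.00000000e+00  0.00000000e+00  1.00000000e+00]] [196.46089828 593.33750309 214.66943423] [[333.15189527   0.         320.2318333 ]
 [  0.         333.15189527 246.19038936]
 [  0.           0.           1.        ]]
```

>>> step_arm(increments=[{"slide": [-0.03, -0.02, -0.05], "roll": 0.0}, {"slide": [-0.075, -0.055, -0.08], "roll": 0.05}, {"slide": [-0.12, -0.095, -0.1], "roll": 0.1}, {"slide": [-0.165, -0.132, -0.115], "roll": 0.15}, {"slide": [-0.21, -0.17, -0.115], "roll": 0.2}], fingers=1)

```text
t: 1.68
eef_pos: [343.3, 364.5, 331.0]
tcp_rot: [3.139, 0.001, 2.62]
ft_force: [1.0, 1.1, -0.2]
opening: 1.001
grip_force: 0.0
```

```bash
python3 -c "
from h import *
delta([463,175,330],2.62)"
```

```text
slide m [-0.1981 -0.1047  0.0009] rot [3.1390e+00 1.0000e-03 2.6204e+00] roll + 0.0004
```

>>> step_arm(increments=[{"slide": [-0.05, -0.026, 0.0], "roll": 0.0}, {"slide": [-0.1, -0.052, 0.0], "roll": 0.0}, {"slide": [-0.15, -0.078, 0.0], "roll": 0.0}, {"slide": [-0.198, -0.105, 0.0], "roll": 0.0}, {"slide": [-0.198, -0.105, 0.0], "roll": 0.0}])

```text
t: 2.3
eef_pos: [463.5, 173.8, 329.5]
tcp_rot: [-3.141, 0.0, 2.617]
ft_force: [-0.6, 0.3, 0.0]
opening: 1.003
grip_force: 0.0
```

```bash
python3 - <<'E'
from h import *
np.set_printoptions(precision=1,suppress=True)
d=cam('wrist'); cv2.imwrite('pics/w1.png',d['color'][...,::-1])
print(state()['eef_pos'])
for k,z in {'driver':0,'driver_pointer':122,'collar_grip':145}.items():
    for r in mark_of('wrist',k)[:2]: print(k,round(r['confidence'],2),np.array(r['uv']),at_z(d,r['uv'],z))
E
```

```text
[462.5 175.3 329.5]
driver 0.86 [316.5 212.9] [469.5 162.7   0. ]
driver 0.15 [454.5  28.7] [348.3 444.2  -0. ]
driver_pointer 0.94 [349.6 243.7] [503.2 189.8 122. ]
collar_grip 0.9 [318.6 226.6] [462.9 171.1 145. ]
```

View pics/w1.png

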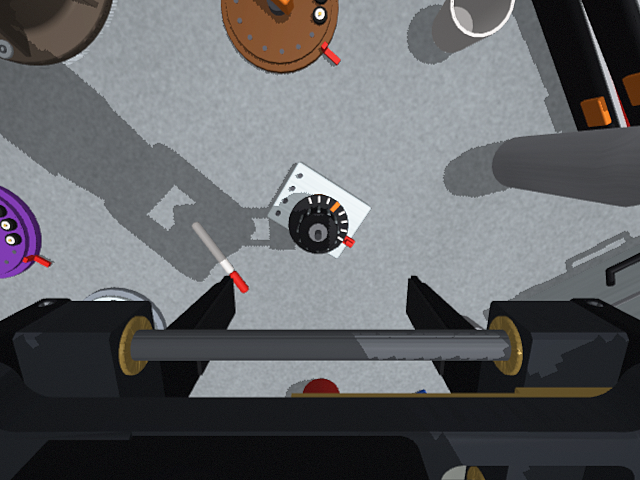

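The collar is at (318,224), the red pointer at (348,242), and the orange mark 5 at (335,207), a few clicks counter-clockwise. I'll measure them precisely.

```bash
cat > m.py <<'E'
from h import *
np.set_printoptions(precision=2,suppress=True)
def rect(d,c,z,half=60,n=600):
    g=np.array([[c[0]-half,c[1]-half],[c[0]+half,c[1]-half],[c[0]+half,c[1]+half],[c[0]-half,c[1]+half]],float)
    src=np.float32([proj(d,[*p,z]) for p in g]); dst=np.float32([[(p[1]-c[1]+half)*n/(2*half),(p[0]-c[0]+half)*n/(2*half)] for p in g])
    # image: col = n - y, row = n - x  (x up, y left like the top view)
    dst=n-dst
    return cv2.warpPerspective(d['color'],cv2.getPerspectiveTransform(src,dst.astype(np.float32)),(n,n))
def cloud(d):
    v,u=np.mgrid[0:480,0:640]; z=d['z_map']; K=d['K']
    P=np.stack([(u-K[0,2])/K[0,0]*z,-(v-K[1,2])/K[1,1]*z,-z],-1); R=d['T'][:3,:3]
    return (P-d['T'][:3,3])@R, z>0
E
python3 - <<'E'
from m import *
d=cam('wrist'); P,ok=cloud(d); c=np.array([463,172])
r=np.hypot(P[...,0]-c[0],P[...,1]-c[1])
for lo,hi in [(157,166),(116,125),(170,185)]:
    m=ok&(r<50)&(P[...,2]>lo)&(P[...,2]<hi); q=P[m]
    if len(q)>4: print(lo,len(q),np.median(q[:,2]),cv2.minEnclosingCircle(q[:,:2].astype(np.float32)))
a=rect(d,c,123)
hsv=cv2.cvtColor(a,cv2.COLOR_RGB2HSV)
def blob(m,nm):
    n,l,st,ce=cv2.connectedComponentsWithStats(m.astype(np.uint8))
    for i in range(1,n):
        if st[i,4]>60:
            x=c[0]+(300-ce[i][1])*.2; y=c[1]+(300-ce[i][0])*.2
            print(nm,st[i,4],x,y,'ang',np.degrees(np.arctan2(y-c[1],x-c[0])),'r',np.hypot(y-c[1],x-c[0]))
blob((hsv[...,0]>10)&(hsv[...,0]<22)&(hsv[...,1]>150)&(hsv[...,2]>120),'orange')
blob(((hsv[...,0]<6)|(hsv[...,0]>174))&(hsv[...,1]>150)&(hsv[...,2]>120),'red')
cv2.imwrite('pics/r1.png',a[...,::-1])
E
```

```text
157 1186 162.98098368093318 ((464.8227844238281, 169.2141571044922), 22.658222198486328)
116 690 124.46519627278042 ((470.207275390625, 173.42233276367188), 41.51887893676758)
170 57 181.14632663322433 ((464.6265563964844, 169.29452514648438), 3.6542201042175293)
orange 1775 455.99628169014085 195.99571830985917 ang 106.27113453406083 r 24.996931159043644
orange 110 434.86545454545455 188.41636363636363 ang 149.73665670737378 r 32.573756967460874
red 2830 499.521554770318 190.12636042402826 ang 26.39610202668154 r 40.77240371946589
```

View pics/r1.png

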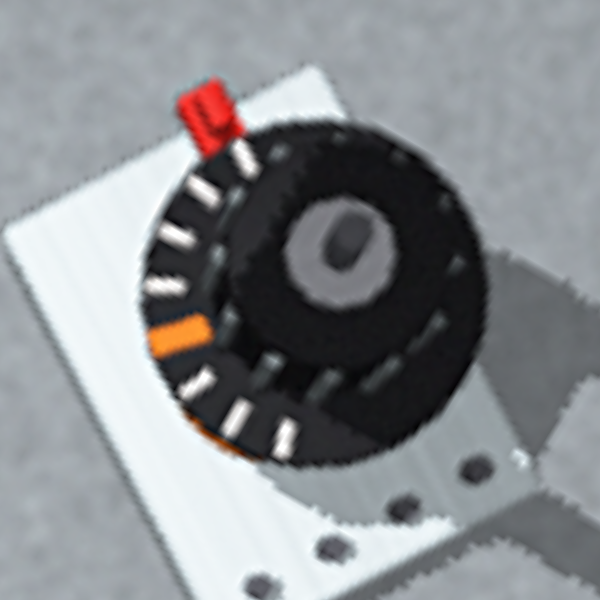

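```bash
python3 -c "
from h import *
delta([464.7,169.3,129],2.62)"
```

```text
slide m [-0.0068 -0.0055  0.2007] rot [ 3.1413 -0.      2.6233] roll + 0.0033
```

>>> step_arm(increments=[{"slide": [-0.007, -0.0055, 0.05], "roll": 0.0}, {"slide": [-0.007, -0.0055, 0.1], "roll": 0.0}, {"slide": [-0.007, -0.0055, 0.13], "roll": 0.0}, {"slide": [-0.007, -0.0055, 0.13], "roll": 0.0}])

```text
t: 3.05
eef_pos: [464.3, 169.0, 198.4]
tcp_rot: [-3.139, -0.003, 2.623]
ft_force: [-0.0, 1.4, 1.0]
opening: 1.001
grip_force: 0.0
```

```bash
python3 - <<'E'
from m import *
d=cam('wrist'); P,ok=cloud(d); c=np.array([464.7,169.3])
r=np.hypot(P[...,0]-c[0],P[...,1]-c[1])
for lo,hi in [(157,166),(170,185)]:
    m=ok&(r<30)&(P[...,2]>lo)&(P[...,2]<hi); q=P[m]
    if len(q)>4: print(lo,len(q),np.median(q[:,2]),cv2.minEnclosingCircle(q[:,:2].astype(np.float32)))
delta([464.7,169.3,129],2.62)
E
```

```text
157 2860 162.95486266725152 ((464.572998046875, 169.32325744628906), 22.75347137451172)
170 165 180.9913827297637 ((464.3329162597656, 169.5782928466797), 3.590749502182007)
slide m [0.   0.   0.07] rot [-3.14 -0.    2.62] roll + 0.0032
```

>>> step_arm(increments=[{"slide": [0, 0, 0.04], "roll": 0.0}, {"slide": [0, 0, 0.07], "roll": 0.0}, {"slide": [0, 0, 0.07], "roll": 0.0}])

```text
t: 3.48
eef_pos: [465.3, 168.6, 129.8]
tcp_rot: [-3.141, -0.001, 2.623]
ft_force: [0.3, 0.5, 0.9]
opening: 1.001
grip_force: 0.0
```

>>> step_arm(increments=[{"slide": [0, 0, 0], "roll": 0.0}, {"slide": [0, 0, 0], "roll": 0.0}, {"slide": [0, 0, 0], "roll": 0.0}, {"slide": [0, 0, 0], "roll": 0.0}, {"slide": [0, 0, 0], "roll": 0.0}], fingers=0.25)

```text
t: 4.1
eef_pos: [465.4, 168.2, 129.8]
tcp_rot: [3.141, 0.0, 2.622]
ft_force: [-1.0, -0.6, 0.1]
opening: 0.529
grip_force: 0.0
```

>>> step_arm(increments=[{"slide": [0, 0, 0], "roll": 0.0}, {"slide": [0, 0, 0], "roll": 0.0}, {"slide": [0, 0, 0], "roll": 0.0}, {"slide": [0, 0, 0], "roll": 0.0}])

```text
t: 4.6
eef_pos: [466.0, 168.9, 129.8]
tcp_rot: [3.14, 0.001, 2.622]
ft_force: [1.2, 7.0, -0.4]
opening: 0.44
grip_force: 30.0
```

>>> step_arm(increments=[{"slide": [0, 0, 0], "roll": 0.14}, {"slide": [0, 0, 0], "roll": 0.28}, {"slide": [0, 0, 0], "roll": 0.42}, {"slide": [0, 0, 0], "roll": 0.56}, {"slide": [0, 0, 0], "roll": 0.7}])

```text
t: 5.22
eef_pos: [465.4, 168.5, 129.8]
tcp_rot: [3.141, -0.0, 1.917]
ft_force: [-2.0, 2.4, 3.3]
opening: 0.436
grip_force: 30.0
```

>>> step_arm(increments=[{"slide": [0, 0, 0], "roll": 0.14}, {"slide": [0, 0, 0], "roll": 0.28}, {"slide": [0, 0, 0], "roll": 0.42}, {"slide": [0, 0, 0], "roll": 0.56}, {"slide": [0, 0, 0], "roll": 0.7}])

```text
t: 5.85
eef_pos: [464.6, 168.6, 129.8]
tcp_rot: [-3.14, 0.0, 1.217]
ft_force: [-5.2, 5.4, 6.1]
opening: 0.437
grip_force: 30.0
```

>>> step_arm(increments=[{"slide": [0, 0, 0], "roll": 0.0}, {"slide": [0, 0, 0], "roll": 0.0}])

```text
t: 6.1
eef_pos: [464.6, 168.6, 129.8]
tcp_rot: [-3.14, 0.0, 1.222]
ft_force: [-5.1, 4.5, 5.3]
opening: 0.435
grip_force: 30.0
```

```bash
python3 - <<'E'
from m import *
d=cam('wrist'); a=rect(d,[464.6,169.4],123); cv2.imwrite('pics/r2.png',a[...,::-1])
E
```

```text
(no output)
```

View pics/r2.png

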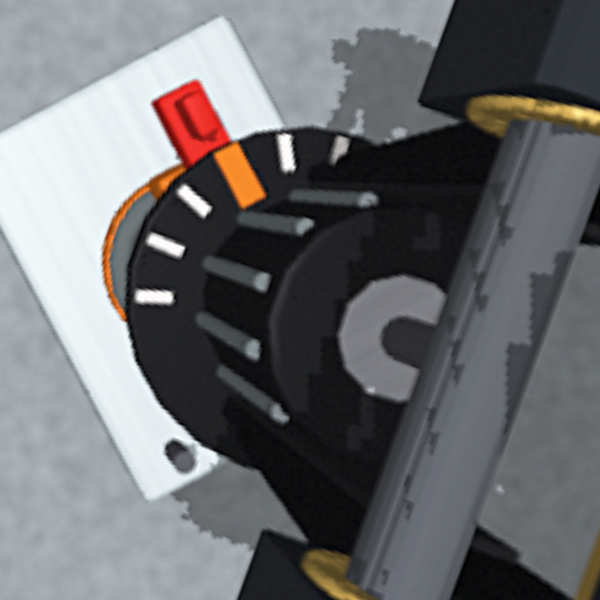

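The orange mark at (240,175) stands at the red pointer (200,125). I'll let go of the collar, hold, then lift.

>>> step_arm(increments=[{"slide": [0, 0, 0], "roll": 0.0}, {"slide": [0, 0, 0], "roll": 0.0}, {"slide": [0, 0, 0], "roll": 0.0}, {"slide": [0, 0, 0], "roll": 0.0}, {"slide": [0, 0, 0], "roll": 0.0}], fingers=1)

```text
t: 6.78
eef_pos: [465.5, 168.2, 129.6]
tcp_rot: [-3.142, -0.0, 1.222]
ft_force: [0.0, -0.0, -1.4]
opening: 0.906
grip_force: 0.0
```

>>> step_arm(increments=[{"slide": [0, 0, 0], "roll": 0.0}, {"slide": [0, 0, 0], "roll": 0.0}, {"slide": [0, 0, 0], "roll": 0.0}, {"slide": [0, 0, -0.03], "roll": 0.0}, {"slide": [0, 0, -0.07], "roll": 0.0}])

```text
t: 7.4
eef_pos: [465.0, 168.1, 199.9]
tcp_rot: [-3.14, 0.001, 1.222]
ft_force: [0.6, -0.8, 0.1]
opening: 1.0
grip_force: 0.0
```

>>> step_arm(increments=[{"slide": [0, 0, -0.06], "roll": 0.0}, {"slide": [0, 0, -0.1], "roll": 0.0}, {"slide": [0, 0, -0.1], "roll": 0.0}])

```text
t: 7.78
eef_pos: [466.2, 168.4, 302.3]
tcp_rot: [3.137, -0.003, 1.222]
ft_force: [0.3, 0.3, -1.1]
opening: 0.999
grip_force: 0.0
```

```bash
python3 - <<'E'
from m import *
d=cam('wrist'); c=[464.6,169.4]; a=rect(d,c,123); cv2.imwrite('pics/r3.png',a[...,::-1])
hsv=cv2.cvtColor(a,cv2.COLOR_RGB2HSV)
for nm,m in [('orange',(hsv[...,0]>10)&(hsv[...,0]<22)),('red',(hsv[...,0]<6)|(hsv[...,0]>174))]:
    n,l,st,ce=cv2.connectedComponentsWithStats((m&(hsv[...,1]>150)&(hsv[...,2]>120)).astype(np.uint8))
    for i in range(1,n):
        if st[i,4]>60: print(nm,st[i,4],np.degrees(np.arctan2(300-ce[i][0],300-ce[i][1])),np.hypot(*(300-ce[i]))*.2)
d=cam('top'); 
for k,z in {'carousel':0,'knob_grip':55}.items():
    for r in mark_of('top',k)[:4]: print(k,round(r['confidence'],2),np.array(r['uv']),at_z(d,r['uv'],z))
delta([474,-212,230],0.45)
print(state()['joints'])
E
```

```text
orange 1791 26.754347383107206 27.82817392009912
red 3253 29.80850422153115 41.28737947871591
carousel 0.73 [218.4 347.9] [214.53 249.18   0.  ]
carousel 0.59 [391.6 341. ] [ 243.5  -275.09    0.  ]
carousel 0.57 [374.5 270.4] [ 459.54 -224.28    0.  ]
knob_grip 0.8 [213.4 351.2] [203.78 255.78  55.  ]
knob_grip 0.64 [373.5 262.8] [ 474.16 -214.42   55.  ]
knob_grip 0.64 [395.7 342.1] [ 238.59 -278.62   55.  ]
slide m [-0.35  0.14  0.07] rot [-3.14  0.    1.22] roll + 0.7718
[0.21 0.22 1.75 0.   1.17 0.56]
```

Collar is on 5 (orange mark at 26.8°, where mark 1 stood before). Next I'll go over the white carousel.

>>> step_arm(increments=[{"slide": [-0.055, 0.022, 0.0], "roll": 0.15}, {"slide": [-0.11, 0.044, 0.0], "roll": 0.3}, {"slide": [-0.165, 0.066, 0.0], "roll": 0.45}, {"slide": [-0.22, 0.088, 0.0], "roll": 0.6}, {"slide": [-0.275, 0.11, 0.0], "roll": 0.75}])

```text
t: 8.6
eef_pos: [474.2, -129.7, 298.4]
tcp_rot: [-3.14, 0.001, 0.467]
ft_force: [0.6, 0.5, -0.2]
opening: 1.003
grip_force: 0.0
```

```bash
python3 -c "
from h import *
delta([474,-212,260],0.45)"
```

```text
slide m [-0.0372  0.0735  0.0384] rot [-3.140e+00  1.200e-03  4.668e-01] roll + 0.0168
```

>>> step_arm(increments=[{"slide": [-0.018, 0.037, 0.02], "roll": 0.0}, {"slide": [-0.037, 0.0735, 0.038], "roll": 0.017}, {"slide": [-0.037, 0.0735, 0.038], "roll": 0.017}, {"slide": [-0.037, 0.0735, 0.038], "roll": 0.017}])

```text
t: 9.1
eef_pos: [475.0, -209.7, 261.0]
tcp_rot: [-3.14, 0.001, 0.455]
ft_force: [-0.0, 0.3, -0.0]
opening: 0.999
grip_force: 0.0
```

```bash
python3 - <<'E'
from m import *
d=cam('wrist'); P,ok=cloud(d); c=np.array([474,-212.])
for k,z in {'carousel':0,'knob_grip':55}.items():
    for r in mark_of('wrist',k)[:2]: print(k,round(r['confidence'],2),np.array(r['uv']),at_z(d,r['uv'],z))
rr=np.hypot(P[...,0]-c[0],P[...,1]-c[1])
m=ok&(rr<35)&(P[...,2]>62)&(P[...,2]<75); q=P[m][:,:2].astype(np.float32); b=cv2.minAreaRect(q); print('bar',len(q),np.median(P[m][:,2]),b,cv2.boxPoints(b))
m=ok&(rr<90)&(P[...,2]>8)&(P[...,2]<25); q=P[m][:,:2].astype(np.float32); print('disc',cv2.minEnclosingCircle(q))
cv2.imwrite('pics/r4.png',rect(d,c,66,90)[...,::-1])
E
```

```text
carousel 0.8 [295.  369.6] [ 244.28 -280.01    0.  ]
carousel 0.59 [323.2 213.9] [ 474.99 -213.74    0.  ]
knob_grip 0.93 [322.4 223.4] [ 473.17 -213.17   55.  ]
knob_grip 0.92 [293.3 400.3] [ 237.64 -285.08   55.  ]
bar 471 67.75936005718279 ((475.30316162109375, -215.53109741210938), (43.182220458984375, 13.951160430908203), 22.323421478271484) [[ 452.68 -217.28]
 [ 457.98 -230.18]
 [ 497.93 -213.78]
 [ 492.63 -200.88]]
disc ((482.1636962890625, -211.9453887939453), 82.43385314941406)
```

View pics/r4.png

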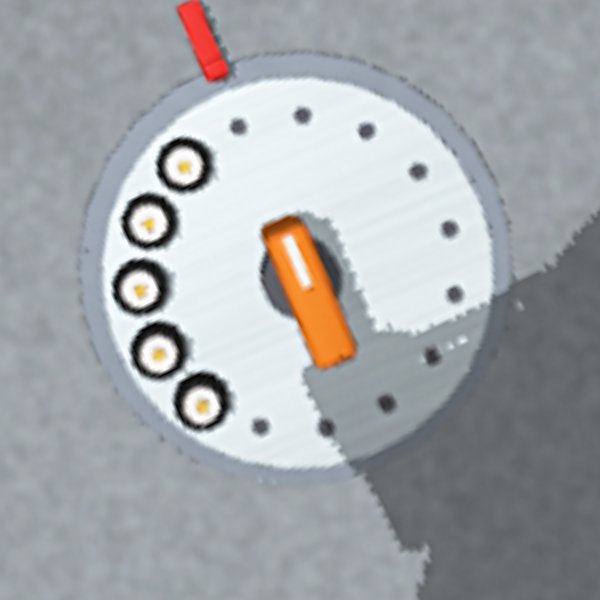

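The white line at the bar's pointer end and the wheels on the left show that the knob is at home. The bar centre is at about (308,293) in this picture, yaw 22.3°. I'll descend onto it with the fingers half open.

```bash
python3 -c "
from h import *
delta([475.3,-215.5,40],0.39)"
```

```text
slide m [-0.0029  0.0056  0.2219] rot [ 3.1414e+00 -3.0000e-04  4.5620e-01] roll + 0.0662
```

>>> step_arm(increments=[{"slide": [-0.003, 0.0056, 0.05], "roll": 0.066}, {"slide": [-0.003, 0.0056, 0.1], "roll": 0.066}, {"slide": [-0.003, 0.0056, 0.13], "roll": 0.066}, {"slide": [-0.003, 0.0056, 0.14], "roll": 0.066}, {"slide": [-0.003, 0.0056, 0.14], "roll": 0.066}], fingers=0.5)

```text
t: 9.88
eef_pos: [475.3, -216.2, 122.1]
tcp_rot: [3.141, -0.0, 0.39]
ft_force: [-0.6, 0.2, 0.7]
opening: 0.535
grip_force: 0.0
```

```bash
python3 - <<'E'
from m import *
d=cam('wrist'); P,ok=cloud(d); c=np.array([475,-215.])
rr=np.hypot(P[...,0]-c[0],P[...,1]-c[1])
m=ok&(rr<30)&(P[...,2]>62)&(P[...,2]<75); q=P[m][:,:2].astype(np.float32); b=cv2.minAreaRect(q); print('bar',len(q),np.median(P[m][:,2]),b)
delta([475.3,-215.5,40],0.39)
E
```

```text
bar 1101 67.80189515584946 ((475.361083984375, -215.35731506347656), (43.312191009521484, 13.217053413391113), 22.39376449584961)
slide m [ 0.   -0.    0.08] rot [ 3.14 -0.    0.39] roll + -0.0006
```

>>> step_arm(increments=[{"slide": [0, 0, 0.04], "roll": 0.0}, {"slide": [0, 0, 0.07], "roll": 0.0}, {"slide": [0, 0, 0.081], "roll": 0.0}, {"slide": [0, 0, 0.081], "roll": 0.0}])

```text
t: 10.42
eef_pos: [475.3, -216.6, 41.2]
tcp_rot: [3.141, -0.0, 0.389]
ft_force: [-0.2, -1.1, -0.1]
opening: 0.499
grip_force: 0.0
```

>>> step_arm(increments=[{"slide": [0, 0, 0], "roll": 0.0}, {"slide": [0, 0, 0], "roll": 0.0}, {"slide": [0, 0, 0], "roll": 0.0}, {"slide": [0, 0, 0], "roll": 0.0}, {"slide": [0, 0, 0], "roll": 0.0}], fingers=0)

```text
t: 11.05
eef_pos: [474.5, -215.4, 40.9]
tcp_rot: [-3.14, 0.0, 0.389]
ft_force: [-0.8, 8.4, 6.9]
opening: 0.146
grip_force: 30.0
```

>>> step_arm(increments=[{"slide": [0, 0, 0], "roll": 0.0}, {"slide": [0, 0, 0], "roll": 0.0}])

```text
t: 11.3
eef_pos: [474.5, -215.4, 40.9]
tcp_rot: [-3.14, 0.0, 0.389]
ft_force: [-1.6, 7.3, 7.4]
opening: 0.146
grip_force: 30.0
```

>>> step_arm(increments=[{"slide": [0, 0, 0], "roll": 0.1}, {"slide": [0, 0, 0], "roll": 0.2}, {"slide": [0, 0, 0], "roll": 0.3}, {"slide": [0, 0, 0], "roll": 0.4}, {"slide": [0, 0, 0], "roll": 0.5}])

```text
t: 11.92
eef_pos: [474.4, -214.8, 40.9]
tcp_rot: [-3.14, 0.002, -0.114]
ft_force: [-0.3, 12.9, 8.0]
opening: 0.145
grip_force: 30.0
```

>>> step_arm(increments=[{"slide": [0, 0, 0], "roll": 0.1}, {"slide": [0, 0, 0], "roll": 0.2}, {"slide": [0, 0, 0], "roll": 0.3}, {"slide": [0, 0, 0], "roll": 0.4}, {"slide": [0, 0, 0], "roll": 0.5}])

```text
t: 12.55
eef_pos: [474.6, -214.2, 40.8]
tcp_rot: [-3.14, 0.003, -0.614]
ft_force: [3.8, 18.7, 8.4]
opening: 0.145
grip_force: 30.0
```

>>> step_arm(increments=[{"slide": [0, 0, 0], "roll": 0.1}, {"slide": [0, 0, 0], "roll": 0.2}, {"slide": [0, 0, 0], "roll": 0.26}, {"slide": [0, 0, 0], "roll": 0.26}, {"slide": [0, 0, 0], "roll": 0.26}])

```text
t: 13.18
eef_pos: [474.8, -214.0, 40.9]
tcp_rot: [-3.14, 0.003, -0.871]
ft_force: [5.3, 20.6, 8.5]
opening: 0.148
grip_force: 30.0
```

```bash
python3 - <<'E'
from m import *
d=cam('wrist'); P,ok=cloud(d); c=np.array([475.3,-215.4])
cv2.imwrite('pics/r5.png',rect(d,c,26,90)[...,::-1])
rr=np.hypot(P[...,0]-c[0],P[...,1]-c[1])
m=ok&(rr<30)&(P[...,2]>62)&(P[...,2]<75); q=P[m][:,:2].astype(np.float32)
if len(q)>9: print('bar',len(q),cv2.minAreaRect(q))
s=state(); print(s['eef_pos'],s['tcp_rot'],s['grip_force'],s['moment'])
E
```

```text
bar 2218 ((478.439208984375, -220.11883544921875), (29.50516128540039, 30.338895797729492), 0.22056883573532104)
[ 474.83 -214.01   40.88] [-3.14  0.   -0.87] 30.00070184469223 [ 3.62 -0.92  0.15]
```

View pics/r5.png

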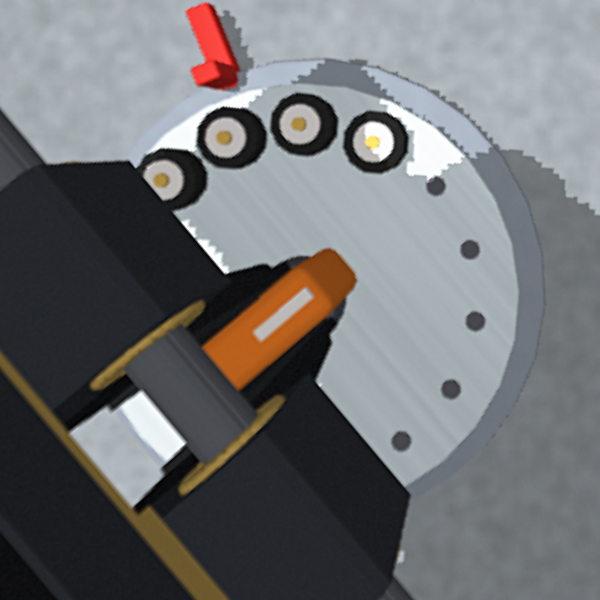

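The third wheel (225,137) stands at the red pointer (215,75), and the bar sits firmly between the pads. By the wheel angles the knob has turned about 1.22 rad, inside the tolerance, so I'll hand in.

```bash
python3 -c "
from h import *
print(env.job_done())"
```

```text
the job is handed in; nothing more can be done
None
```

The job is handed in: the collar is on setting 5 and let go, and the gripper is holding the white carousel's orange knob at the third click, about 1.22 rad by the camera. The judge's verdict was not shown.

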